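Unclamp the spice caddy and hold it up level

TASK

Turn the red clamp knob counter-clockwise, well away from the caddy, to free the spice caddy while it still sits on its dock. Then lift the caddy by its wooden handle about 12 cm up and finish while still holding it there, steady, so that the dock can be wiped. Keep it level all the way with the four jars standing in their wells, and leave the mug, the honey jar and the tin where they are.

Things in the scene. Friction and masses are not known exactly. Their poses are not given: they have to be found in the camera images.
- dock: Black docking plate fixed to the worktop, 124 (x) x 342 (y) x 10 mm. Origin on the worktop under the middle of the caddy's place; z up; the plate reaches from y = -215 to +127 mm. Clamp axis at y = -175 mm. Low grey lips (to 17 mm up), 2.5 mm off the caddy, locate it; the caddy lifts straight up. Wall units and a cooker hood hang 0.59 m above the worktop from x = 0.6 m on.
- clamp (a joint): Clamp angle, rad. At 0 its steel toe (14 mm wide, reaching 78 mm from the axis) points along the dock's +y, over the caddy's end flange, and holds it down; the angle grows counter-clockwise seen from above, to a stop at 1.5. Starts at 0 to 0.3; the toe is clear of the flange from about 0.7. Friction 0.06 N m; no spring, no thread: it stays where left.
- clamp_grip (a point): Grip point on the clamp's red bar knob, on the turning axis, 53 mm above the worktop. The bar is 14 mm thick and 46 mm long, from 33 mm (top of a black round skirt of 50 mm diameter) to 63 mm above the worktop. The bar's long side lies along the toe (this point's y axis); grip it across its 14 mm (x axis).
- caddy: Green tray, 104 (x) x 184 (y) x 31 mm, 0.3 kg, with upright middle handle and a flange 60 mm wide, 5 mm thick at each end out to y = +-108 mm. Origin: centre of its underside, z up; starts on the dock, origin 10 mm above the worktop, axes as the dock's. Four wells 46 x 48 mm at x = +-25, y = +-64 mm, floor 5 mm above the origin.
- caddy_grip (a point): Middle of the caddy's level wooden handle bar, 150 mm above the caddy's origin and over its centre. The bar is 14 mm thick (caddy x), 84 mm long (caddy y), 30 mm high, on two thin steel posts at y = +-30 mm. Axes as the caddy's; grip it across its 14 mm. Jar tops are 40 mm below this point.
- jar_a: A white spice jar with a dark blue label and a dark cap, 41 mm in diameter, 105 mm tall, 0.09 to 0.14 kg, standing loose in one of the caddy's wells. Origin at the centre of its underside, z up.
- jar_b: A white spice jar with a red-and-yellow label and a dark cap, 41 mm in diameter, 105 mm tall, 0.09 to 0.14 kg, standing loose in one of the caddy's wells. Origin at the centre of its underside, z up.
- jar_c: A white spice jar with a dark blue label and a dark cap, 41 mm in diameter, 105 mm tall, 0.09 to 0.14 kg, standing loose in one of the caddy's wells. Origin at the centre of its underside, z up.
- jar_d: A clear spice jar with dark contents, a black label and a dark cap, 41 mm in diameter, 105 mm tall, 0.09 to 0.14 kg, standing loose in one of the caddy's wells. Origin at the centre of its underside, z up.
- mug: White mug, 83 mm wide, 117 mm with its handle, 94 mm tall, standing to the left of the dock; a bystander. Origin at the centre of its underside, z up.
- honey: Glass jar with yellow-brown contents and red lid, 65 mm in diameter, 100 mm tall, to the right of the dock; a bystander. Origin at the centre of its underside, z up.
- tin: Red food tin, 75 mm in diameter, 58 mm tall, to the left of the dock; a bystander. Origin at the centre of its underside, z up.
Not all that is in view belongs to the job. What is shaped like the jar_c but green is not meant.

How it is judged:
By the outcome, as a careful person would: the job done as asked, in the order asked, and still so for the second after the job is handed in, while the arm keeps its last pose, push and grip.
It also fails if it takes over 48 s, if anything falls off the work surface, if the arm or the gripper's body presses on something with over 40 N, if the wrist force passes 120 N, or if a joint passes its speed limit or range.

ROBOT

A 7-joint arm with a two-finger parallel gripper is mounted at the origin on a cart in front of the work surface, level with it; the furniture and walls round the work are solid. World frame = base frame: x ahead of the robot, y to its left, z up, the work surface at z = 0. Lengths are in m, angles in degrees, forces in N, time in s.
With the tool pointing down it reaches from about 0.4 to 0.85 m from the base axis. Payload 4.5 kg.
Tool frame: the origin (TCP) lies midway between the tips of the shut fingers; the grasp point (between the pads) lies manip.grip_depth behind it (manip.grip_depth is the distance from the TCP to the grasp point, in m); z points along the fingers, y is the line along which they close (so a half turn about z gives the same grasp; the last joint's range is limited). The gripper opens to 88 mm and grips with 3 to 60 N. Pads are 18 mm wide; open, the fingers measure 123 mm over their backs; the gripper's body (75 mm by 187 mm) begins 45 mm behind the grasp point.
Start: joints at [-63.094, 39.483, -11.15, 89.685, 9.013, 51.709, -12.324], TCP at [0.264, 0.567, 0.239] pointing down, gripper open.
Joint ranges: [-172.22, 172.22], [-26.19, 119.32], [-84.43, 86.54], [7.71, 146.69], [-57.33, 237.33], [2.42, 119.75], [-152.13, 152.13]. Speed limits (degrees/s): [147.25, 147.25, 180, 180, 180, 180, 180].

INTERFACE

Orientations are given as [roll, pitch, yaw] about the fixed x, y, z axes, in that order (R = Rz(yaw) Ry(pitch) Rx(roll)).
In Python, from workcell import manip, cams, hand_in gives the robot as it stands. The module is installed in compiled form; this text tells all that it offers.
- The arm moves only by the tool servo_tool, never from a script. Its argument "steps" is a list of rows, each a list of 3 entries, a list of its own where there are three numbers: the shift along the tool's x, y, z in mm, then the turn, a rotation vector about the tool's x, y, z in units of 6 degrees (1.0 is 6 degrees), then the finger opening in mm, from 0 to 88.1. In form: [[[tx, ty, tz], [wx, wy, wz], hand], ...]. A call has 1 to 10 rows; each row is the pose to reach, as a shift and turn from the pose commanded when the call began, along the tool's axes at that moment; what a row does not reach only later rows make up. A row lasts 1/12 s, in which the tool goes at most 41.7 mm and 7.16 degrees, less where a joint would pass 70% of its speed; a pose out of reach is approached as far as the arm can. A call with a gripper value outside its range is refused whole. The fingers move at their own pace and stop on an object; the grip force is fixed at half the most. Time passes only in rows, so rows that repeat a pose let the fingers close. It gives the time, the measured TCP pose, the force, the opening and the grip force at its end, in the units of the state.
- manip.sense(): the state, without advancing time (a new reading comes with each control period).
- cams.read_camera(name): name is "scene" or "top"; returns a dict with "image" (480x640x3 uint8, red, green, blue), "fovy" (degrees; the focal length in pixels is half the picture's height over the tangent of half this angle, whatever the lens; pixels are square), "cx", "cy" (the principal point, pixels), "dist_coeffs" ([k1, k2, p1, p2, k3] as OpenCV has them; the pictures are not rectified), "view" (4x4, takes a point from world to camera coordinates). Camera axes: x right, y down, z forward; pixel columns grow to the right and rows downward; lengths in m; the calibration is good to about 2 mm. A picture is of the moment at which its call begins. There is no depth.
- hand_in(): hands the job in; it is judged then, once.
The state is a dict: "clock": time; "joint_positions": joint angles; "joint_vel": joint speeds; "joint_efforts": joint torques, N m; "eef_pos": TCP position; "tcp_rot": TCP orientation; "contact_force": force on the tool from outside, world axes, zero at the start; "wrist_torque": the same for the moment, N m; "opening": opening from 0.0 (shut) to 1.0 (fully open); "grip_force": force on a finger pad.
Only numpy, scipy, OpenCV 4.12 (cv2) and the standard library are available. Lean on these libraries where they do the work, as an engineer would, in place of code of your own. Each camera call takes 0.05 s, during which the arm holds its last target. There are 200 camera calls.

## Working session

There is one attempt and no reset: what is moved stays moved. The work goes in short steps, Python scripts to look and compute and a tool call to move; the robot and the scene stay as the last step left them, time stands still between calls to the robot, and variables do not carry over. Pictures are saved under pics/ and viewed, at most 10 in all, crops included, and the job is handed in when it is done.

Besides the shell and the picture viewer there is one more tool, called after "Emit:" as name(argument=value, ...) on one line, values as JSON. servo_tool: Moves the arm, as the interface text tells. Its arguments: {"type":"object","properties":{"steps":{"type":"array"}},"required":["steps"]}

```bash
mkdir -p pics
cat > h.py <<'E'
import numpy as np, cv2
from workcell import manip, cams, hand_in
def grab(n,tag):
    c=cams.read_camera(n); cv2.imwrite(f'pics/{tag}.png',c['image'][:,:,::-1]); np.savez(f'pics/{tag}.npz',**{k:np.array(v) for k,v in c.items()}); return c
def load(tag): return dict(np.load(f'pics/{tag}.npz'))
def K(c):
    f=240/np.tan(np.radians(float(c['fovy']))/2); return np.array([[f,0,float(c['cx'])],[0,f,float(c['cy'])],[0,0,1]])
def ray(c,uv):
    p=cv2.undistortPoints(np.array([[uv]],float),K(c),c['dist_coeffs'].astype(float))[0,0]
    V=c['view'];R=V[:3,:3];o=-R.T@V[:3,3];d=R.T@np.array([*p,1]);return o,d/np.linalg.norm(d)
def onz(c,uv,z):
    o,d=ray(c,uv);return o+d*(z-o[2])/d[2]
def tri(c1,u1,c2,u2):
    o1,d1=ray(c1,u1);o2,d2=ray(c2,u2)
    s=np.linalg.lstsq(np.c_[d1,-d2],o2-o1,rcond=None)[0];a=o1+d1*s[0];b=o2+d2*s[1];return (a+b)/2,np.linalg.norm(a-b)
def proj(c,P):
    V=c['view'];return cv2.projectPoints(np.atleast_2d(np.array(P,float)),cv2.Rodrigues(V[:3,:3])[0],V[:3,3],K(c),c['dist_coeffs'].astype(float))[0][:,0]
E
python3 - <<'E'
from h import *
for n in('scene','top'):
    c=grab(n,n+'0');V=c['view'];print(n,c['fovy'],-V[:3,:3].T@V[:3,3],c['dist_coeffs'])
print(manip.sense(),manip.grip_depth)
E
```

```text
scene 47.69806809679132 [-0.29719128 -0.69696367  0.73336593] [0.01614156 0.         0.         0.         0.        ]
top 45.29116262288466 [-0.127177    0.14306348  1.48766726] [-0.17812256  0.          0.          0.          0.        ]
{'clock': 0.1, 'joint_positions': array([-63.0936741 ,  39.52801338, -11.14582531,  89.73748046,
         9.01321663,  51.70875014, -12.32433942]), 'joint_vel': array([-0.03946383, -0.09361385,  0.0410238 , -0.14971259, -0.01535948,
        0.07908956,  0.05683838]), 'joint_efforts': array([-2.97125545e-03, -5.28498602e+01, -1.27122346e+00, -1.53837472e+01,
       -5.25392289e-02,  2.02494339e-03,  3.42158762e-05]), 'eef_pos': array([0.26363949, 0.56606583, 0.23800115]), 'tcp_rot': array([-1.79907914e+02,  6.67337189e-03,  1.55035317e+02]), 'contact_force': array([0.57973157, 0.46685408, 0.20621636]), 'wrist_torque': array([-0.03483285,  0.01147348, -0.02593317]), 'grip_force': 0.0, 'opening': 0.9984417124415009} 0.0187
```

View pics/scene0.png

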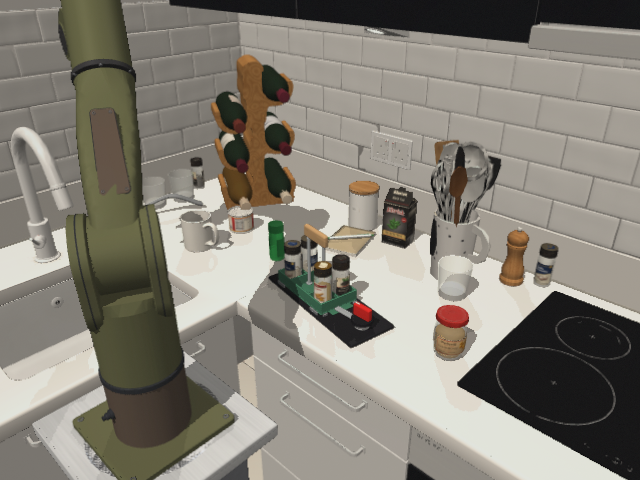

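View pics/top0.png

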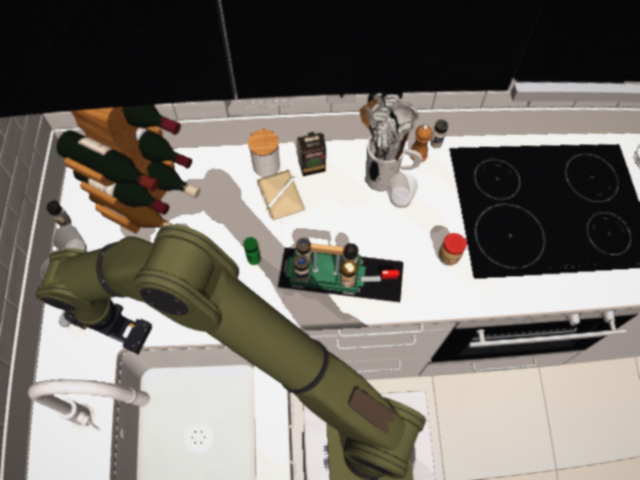

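The scene view shows the handle bar at about (316,236) and the knob at (363,315). In the top view they are at about (327,249) and (391,273). I'll enlarge both.

Run:
```python
from h import *
a=cv2.imread('pics/scene0.png')[215:345,262:397];b=cv2.imread('pics/top0.png')[225:305,272:412]
a=cv2.resize(a,None,fx=4,fy=4,interpolation=cv2.INTER_CUBIC)
cv2.imwrite('pics/cs.png',a)
cv2.imwrite('pics/ct.png',cv2.resize(b,None,fx=5,fy=5,interpolation=cv2.INTER_CUBIC))
```

```text
(no output)
```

View pics/cs.png

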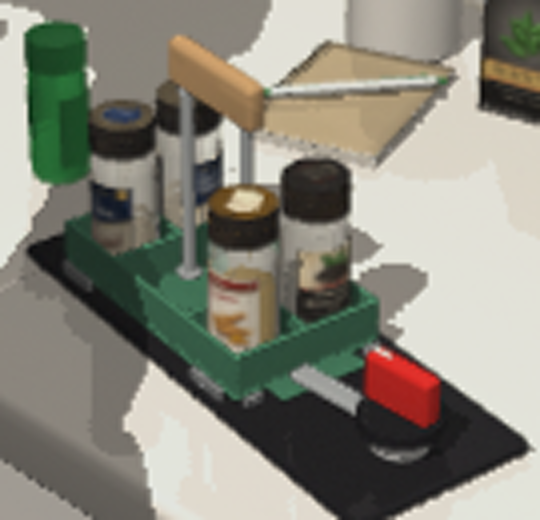

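View pics/ct.png

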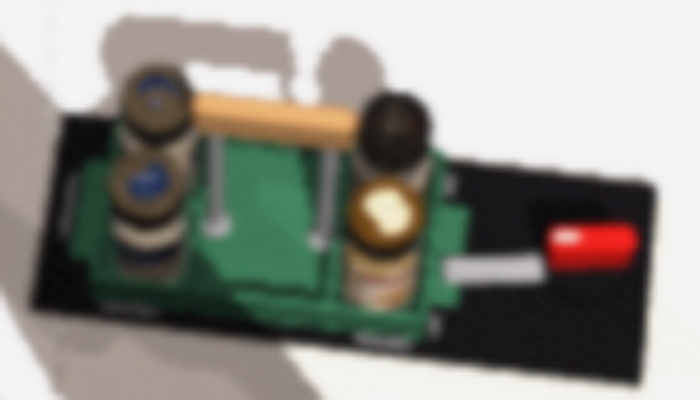

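Run:
```python
from h import *
from scipy.optimize import least_squares
S,T=load('scene0'),load('top0')
s=lambda u,v:((u+.5)/4-.5+262,(v+.5)/4-.5+215)
t=lambda u,v:((u+.5)/5-.5+272,(v+.5)/5-.5+225)
for n,a,b in [('h -x-y top',s(247,103),t(358,126)),('h -x+y top',s(171,42),t(195,107)),('h +x-y top',s(266,92),t(360,110)),('h +x+y top',s(187,35),t(195,94)),
 ('knob -x-y top',s(438,384),t(637,246)),('knob -x+y top',s(367,350),t(549,246)),('dock -y+x',s(527,443),t(655,183)),('dock +y-x',s(28,247),t(33,308))]:
    print(n,*[np.round(x,4) for x in tri(S,a,T,b)])
C=[onz(T,t(*p),.01) for p in [(62,117),(655,183),(638,384),(33,308)]]
print(np.round(C,4))
L=np.array([(.062,.127),(.062,-.215),(-.062,-.215),(-.062,.127)])
def W(q,l):
    l=np.atleast_2d(l);c,n=np.cos(q[2]),np.sin(q[2]);z=l[:,2:] if l.shape[1]>2 else np.full((len(l),1),.01)
    return np.c_[q[0]+c*l[:,0]-n*l[:,1],q[1]+n*l[:,0]+c*l[:,1],z]
# joint fit: dock corners (both), handle top corners z=.175
H=np.array([(-.007,-.042,.175),(-.007,.042,.175),(.007,-.042,.175),(.007,.042,.175)])
L3=np.c_[L,np.full(4,.01)]
tp=np.array([t(*p) for p in [(62,117),(655,183),(638,384),(33,308),(358,126),(195,107),(360,110),(195,94)]])
sp=np.array([s(*p) for p in [(527,443),(28,247),(247,103),(171,42),(266,92),(187,35)]])
def f(q): return np.r_[(proj(T,W(q,np.r_[L3,H]))-tp).ravel(),(proj(S,W(q,np.r_[L3[[1,3]],H]))-sp).ravel()]
r=least_squares(f,[.55,.1,0]);q=r.x;print('pose',q[:2],np.degrees(q[2]));print(np.round(r.fun.reshape(-1,2),1).tolist())
print('clamp',W(q,[(0,-.175,.053)]),'handle',W(q,[(0,0,.16)]))
# knob fit angle
def kp(th,ax): 
    l=np.array([(-.007,-.023),(-.007,.023)]);c,n=np.cos(th),np.sin(th)
    return np.c_[ax[0]+c*l[:,0]-n*l[:,1],ax[1]+n*l[:,0]+c*l[:,1],[.063]*2]
ax=W(q,[(0,-.175,.053)])[0]
r=least_squares(lambda x:np.r_[(proj(S,kp(x[0],x[1:]))-[s(438,384),s(367,350)]).ravel(),(proj(T,kp(x[0],x[1:]))-[t(637,246),t(549,246)]).ravel()],[q[2]+.15,ax[0],ax[1]])
print('knob yaw',np.degrees(r.x[0]),r.x[1:],r.fun.round(1))
def overlay(c,tag,off,sz,k):
    img=cv2.imread(f'pics/{tag}.png');x,y=off
    im=cv2.resize(img[y:y+sz[1],x:x+sz[0]],None,fx=k,fy=k,interpolation=cv2.INTER_CUBIC)
    def box(P,col):
        p=((proj(c,P)-off+.5)*k-.5).round().astype(int)
        for i in range(len(P)): cv2.line(im,tuple(map(int,p[i])),tuple(map(int,p[(i+1)%len(P)])),col,1)
    box(W(q,L3),(255,0,255));box(W(q,H[[0,1,3,2]]),(255,0,0));box(W(q,H[[0,1]]-[0,0,.03]),(255,0,0))
    th=r.x[0];l=np.array([(-.007,-.023),(-.007,.023),(.007,.023),(.007,-.023)]);cc,n=np.cos(th),np.sin(th)
    for z in(.063,.033): box(np.c_[r.x[1]+cc*l[:,0]-n*l[:,1],r.x[2]+n*l[:,0]+cc*l[:,1],[z]*4],(255,255,0))
    return im
a=overlay(S,'scene0',(262,215),(135,130),4);b=overlay(T,'top0',(272,225),(140,80),4)
im=np.zeros((max(a.shape[0],0)+0,800,3),np.uint8);im[:a.shape[0],:400]=a[:,140:540];im[:320,400:]=b[:,160:560]
cv2.imwrite('pics/ov.png',im)
```

```text
h -x-y top [0.4837 0.0394 0.1645] 0.0069
h -x+y top [0.5    0.12   0.1677] 0.001
h +x-y top [0.4933 0.0368 0.1676] 0.0023
h +x+y top [0.5091 0.1186 0.1684] 0.0034
knob -x-y top [ 0.4584 -0.1174  0.0599] 0.0046
knob -x+y top [ 0.4598 -0.0688  0.0589] 0.0009
dock -y+x [ 0.5164 -0.1404  0.0034] 0.0019
dock +y-x [0.4595 0.2125 0.005 ] 0.0001
[[ 0.5731  0.1928  0.01  ]
 [ 0.5144 -0.1397  0.01  ]
 [ 0.3953 -0.1164  0.01  ]
 [ 0.4576  0.2123  0.01  ]]
pose [0.49254192 0.07750395] -10.958410776707707
[[0.8, -1.5], [2.1, 0.5], [2.2, 1.4], [-0.6, 0.6], [0.5, 1.6], [0.0, 1.2], [0.7, -0.2], [0.8, -1.1], [1.3, -0.9], [-1.6, -1.4], [0.1, -3.7], [-1.8, -2.0], [0.5, -2.6], [-0.8, -1.8]]
clamp [[ 0.45927505 -0.094305    0.053     ]] handle [[0.49254192 0.07750395 0.16      ]]
knob yaw 0.2867138137154079 [ 0.46428911 -0.09421073] [-1.3 -0.5 -0.1 -0.5  0.6 -0.9  1.3  0.1]
```

View pics/ov.png

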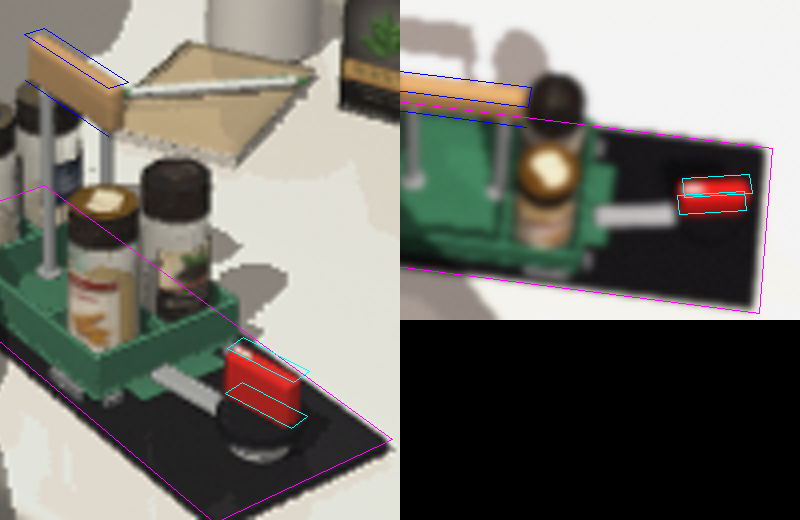

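The overlay fits: handle and clamp positions agree to a few mm in both views, and the apparent height gap comes from rounded edges. The knob lies at world yaw ≈0°, so the clamp angle is ≈0.2 rad. The gripper body would hit the jars if I gripped and turned the knob far. I'll push the knob's far end with shut fingers instead.

```bash
cat >> h.py <<'E'
from scipy.spatial.transform import Rotation as Ro
def plan(p,yaw,start=None):
    s=manip.sense();p0,r0=(s['eef_pos'],s['tcp_rot']) if start is None else start
    A=Ro.from_euler('xyz',r0,degrees=True);B=Ro.from_euler('xyz',[180,0,yaw],degrees=True)
    return (A.inv().apply(np.array(p)-p0)*1000).round(1).tolist(),((A.inv()*B).as_rotvec(degrees=True)/6).round(2).tolist()
E
python3 - <<'E'
from h import *
print(plan([.45,.27,.27],112)); print(plan([.425,-.11,.20],90,(np.array([.45,.27,.27]),[180,0,112])))
S,T=load('scene0'),load('top0')
print('honey lid',tri(S,(452,314),T,(454,244)))
E
```

```text
([-293.9, -189.8, -31.7], [-0.01, 0.01, 7.17])
([-343.0, -165.5, 70.0], [-0.0, -0.0, 3.67])
honey lid (array([ 0.5219109 , -0.27141562,  0.09505827]), np.float64(0.0033032806482590246))
```

Emit:
servo_tool(steps=[[[-30,-19,-30],[0,0,1],0],[[-65,-42,-32],[0,0,2],0],[[-100,-65,-32],[0,0,3],0],[[-135,-87,-32],[0,0,4],0],[[-170,-110,-32],[0,0,5],0],[[-205,-132,-32],[0,0,6],0],[[-240,-155,-32],[0,0,7],0],[[-270,-175,-32],[0,0,7.17],0],[[-294,-190,-32],[0,0,7.17],0],[[-294,-190,-32],[0,0,7.17],0]])

```text
clock: 0.93
eef_pos: [0.454, 0.2626, 0.2706]
tcp_rot: [-180.0, 0.3, 111.4]
contact_force: [0.4, -1.3, 0.2]
opening: 0.271
grip_force: 0.0
```

Emit:
servo_tool(steps=[[[-34,-16,0],[0,0,0.5],0],[[-71,-34,0],[0,0,1],0],[[-108,-52,0],[0,0,1.5],0],[[-145,-70,0],[0,0,2],0],[[-182,-88,0],[0,0,2.5],0],[[-219,-106,0],[0,0,3],0],[[-256,-124,10],[0,0,3.67],0],[[-293,-142,30],[0,0,3.67],0],[[-330,-160,50],[0,0,3.67],0],[[-343,-165,70],[0,0,3.67],0]])

```text
clock: 1.77
eef_pos: [0.4255, -0.1133, 0.2007]
tcp_rot: [179.9, 0.1, 89.8]
contact_force: [0.9, 0.0, -0.9]
opening: 0.005
grip_force: 0.0
```

Run:
```python
from h import *
s=manip.sense();print(s['clock'],s['eef_pos'],s['tcp_rot'],s['joint_positions'],s['contact_force'])
print(plan([.425,-.11,.10],90))
```

```text
1.7667 [ 0.42553369 -0.11332094  0.20070205] [1.79874653e+02 1.02269705e-01 8.97682879e+01] [  6.73279382  30.12158953   3.21305603 123.3312051   -3.4345772
  26.48716174  12.35205027] [ 0.88129178  0.01062347 -0.86577506]
([3.5, -0.8, 100.7], [0.02, 0.02, -0.04])
```

Emit:
servo_tool(steps=[[[1,0,25],[0,0,0],0],[[2,0,50],[0,0,0],0],[[3,0,75],[0,0,0],0],[[3,0,100],[0,0,0],0],[[3,0,120],[0,0,0],0],[[3,0,128],[0,0,0],0],[[3,0,128],[0,0,0],0],[[3,0,128],[0,0,0],0]])

```text
clock: 2.43
eef_pos: [0.4258, -0.1063, 0.0728]
tcp_rot: [-180.0, -0.0, 90.0]
contact_force: [0.1, -0.1, -0.4]
opening: 0.006
grip_force: 0.0
```

Run:
```python
from h import *
s=manip.sense();print(s['eef_pos'],s['tcp_rot'])
S,T=grab('scene','scene1'),grab('top','top1')
print(proj(S,[s['eef_pos']]),proj(T,[s['eef_pos']]))
a=cv2.resize(cv2.imread('pics/scene1.png')[255:345,300:400],None,fx=4,fy=4,interpolation=cv2.INTER_CUBIC)
b=cv2.resize(cv2.imread('pics/top1.png')[225:315,345:445],None,fx=4,fy=4,interpolation=cv2.INTER_CUBIC)
cv2.imwrite('pics/c1.png',np.hstack([a,b]))
```

```text
[ 0.42580893 -0.10632868  0.07284929] [-1.79982250e+02 -1.47338020e-02  9.00077962e+01]
[[356.38158663 310.46868239]] [[397.34926676 282.68664329]]
```

View pics/c1.png

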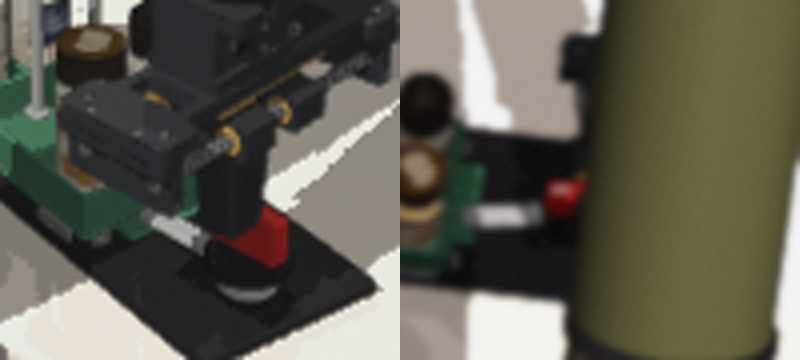

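The fingertip appears at about (225,232) in the crop against the predicted (226,222). That confirms the calibration to 2–3 px. It stands on the -x side of the knob, so I can go down and push.

Emit:
servo_tool(steps=[[[-5,0,0],[0,0,0],0],[[-5,0,10],[0,0,0],0],[[-5,0,20],[0,0,0],0],[[-5,0,28],[0,0,0],0],[[-5,0,28],[0,0,0],0],[[-5,4,28],[0,0,0],0],[[-5,8,28],[0,0,0],0],[[-5,12,28],[0,0,0],0],[[-5,12,28],[0,0,0],0]])

```text
clock: 3.28
eef_pos: [0.4381, -0.1119, 0.0451]
tcp_rot: [180.0, 0.0, 90.0]
contact_force: [-0.9, -0.6, 0.2]
opening: 0.006
grip_force: 0.2
```

Run:
```python
from h import *
s=manip.sense();print(s['eef_pos'],s['tcp_rot'],s['contact_force'],s['joint_positions'][6])
ax=np.array([.462,-.094,0]);rel=s['eef_pos']-ax
for d in range(6,67,6):
    R=Ro.from_euler('z',d,degrees=True);print(d,plan(ax+R.apply(rel),90+d))
```

```text
[ 0.43814812 -0.11186352  0.04506032] [1.79988648e+02 2.23752430e-02 8.99780926e+01] [-0.94000856 -0.6479998   0.17820646] 12.259875775754463
6 ([-2.4, 2.0, 0.0], [0.0, 0.0, -1.0])
12 ([-4.6, 4.2, 0.0], [0.0, 0.0, -2.0])
18 ([-6.5, 6.7, 0.0], [0.0, 0.0, -3.0])
24 ([-8.2, 9.3, 0.0], [0.0, 0.0, -4.0])
30 ([-9.5, 12.1, 0.0], [0.0, 0.0, -5.0])
36 ([-10.6, 15.1, 0.0], [0.0, 0.0, -6.0])
42 ([-11.4, 18.1, 0.0], [0.0, 0.0, -7.0])
48 ([-11.8, 21.2, 0.0], [0.0, 0.0, -8.0])
54 ([-11.9, 24.3, 0.0], [-0.0, 0.0, -9.0])
60 ([-11.7, 27.4, 0.0], [-0.0, 0.0, -10.0])
66 ([-11.2, 30.5, 0.0], [-0.0, 0.0, -11.0])
```

Emit:
servo_tool(steps=[[[-1.2,1,0],[0,0,-0.5],0],[[-2.4,2,0],[0,0,-1],0],[[-3.5,3,0],[0,0,-1.5],0],[[-4.6,4.2,0],[0,0,-2],0],[[-5.6,5.4,0],[0,0,-2.5],0],[[-6.5,6.7,0],[0,0,-3],0],[[-7.4,8,0],[0,0,-3.5],0],[[-8.2,9.3,0],[0,0,-4],0],[[-8.9,10.7,0],[0,0,-4.5],0],[[-9.5,12.1,0],[0,0,-5],0]])

```text
clock: 4.12
eef_pos: [0.4482, -0.1209, 0.0448]
tcp_rot: [-179.8, -0.1, 120.2]
contact_force: [-2.9, 1.2, 0.6]
opening: 0.006
grip_force: 1.2
```

Run:
```python
from h import *
s=manip.sense();print(s['contact_force'],s['joint_positions'][6])
ax=np.array([.462,-.094,0]);rel=np.array([.4381,-.1119,.0451])-ax;R0=Ro.from_euler('z',30,degrees=True)
for d in range(36,69,6):
    R=Ro.from_euler('z',d,degrees=True);print(d,plan(ax+R.apply(rel),90+d,(ax+R0.apply(rel),[180,0,120])))
grab('scene','scene2')
cv2.imwrite('pics/c2.png',cv2.resize(cv2.imread('pics/scene2.png')[225:345,280:410],None,fx=4,fy=4,interpolation=cv2.INTER_CUBIC))
```

```text
[-2.92983301  1.19946098  0.5822855 ] 28.01192824117009
36 ([-2.4, 2.0, 0.0], [-0.0, 0.0, -1.0])
42 ([-4.6, 4.2, 0.0], [-0.0, 0.0, -2.0])
48 ([-6.5, 6.7, 0.0], [-0.0, 0.0, -3.0])
54 ([-8.2, 9.3, 0.0], [-0.0, 0.0, -4.0])
60 ([-9.6, 12.2, 0.0], [-0.0, 0.0, -5.0])
66 ([-10.6, 15.1, 0.0], [-0.0, 0.0, -6.0])
```

View pics/c2.png

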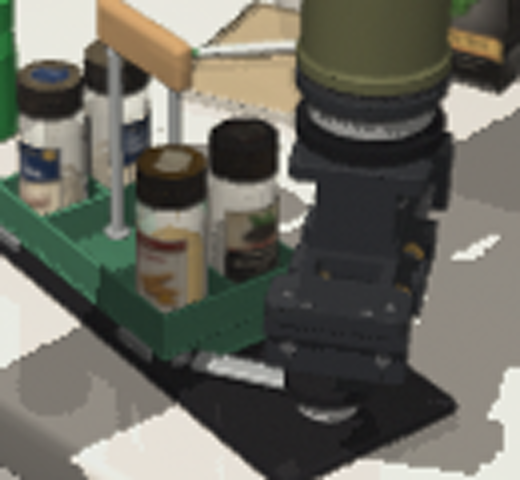

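The toe now points from about (285,378) to (195,363) in the crop, so the clamp has turned well and the jars are untouched. I'll keep pushing.

Emit:
servo_tool(steps=[[[-1.2,1,0],[0,0,-0.5],0],[[-2.4,2,0],[0,0,-1],0],[[-3.5,3,0],[0,0,-1.5],0],[[-4.6,4.2,0],[0,0,-2],0],[[-5.6,5.4,0],[0,0,-2.5],0],[[-6.5,6.7,0],[0,0,-3],0],[[-7.4,8,0],[0,0,-3.5],0],[[-8.2,9.3,0],[0,0,-4],0],[[-8.9,10.7,0],[0,0,-4.5],0],[[-9.5,12.1,0],[0,0,-5],0]])

```text
clock: 5.0
eef_pos: [0.4637, -0.1239, 0.0447]
tcp_rot: [-179.9, -0.1, 150.0]
contact_force: [-2.5, -1.2, -0.1]
opening: 0.004
grip_force: 1.2
```

Emit:
servo_tool(steps=[[[0,-3,-1],[0,0,0],0],[[0,-8,-10],[0,0,0],0],[[0,-10,-30],[0,0,0],0],[[0,-10,-60],[0,0,0],0],[[0,-10,-100],[0,0,0],0],[[0,-10,-140],[0,0,0],0],[[0,-10,-180],[0,0,0],0],[[0,-10,-200],[0,0,0],0],[[0,-10,-200],[0,0,0],0]])

```text
clock: 5.75
eef_pos: [0.4628, -0.1326, 0.25]
tcp_rot: [179.8, 0.6, 149.8]
contact_force: [0.1, 0.5, -0.0]
opening: 0.007
grip_force: 0.0
```

Run:
```python
from h import *
s=manip.sense();print(s['eef_pos'],s['tcp_rot'])
grab('scene','scene3');grab('top','top3')
a=cv2.resize(cv2.imread('pics/scene3.png')[215:345,262:397],None,fx=3,fy=3,interpolation=cv2.INTER_CUBIC)
b=cv2.resize(cv2.imread('pics/top3.png')[225:305,272:402],None,fx=3,fy=3,interpolation=cv2.INTER_CUBIC)
im=np.zeros((390,795,3),np.uint8);im[:,:405]=a;im[:240,405:]=b;cv2.imwrite('pics/c3.png',im)
print(plan([.4925,.0775,.26],79))
```

```text
[ 0.46276281 -0.13259191  0.24995988] [179.79231695   0.58580824 149.83514488]
([77.4, 197.8, -14.3], [0.02, 0.02, 11.81])
```

View pics/c3.png

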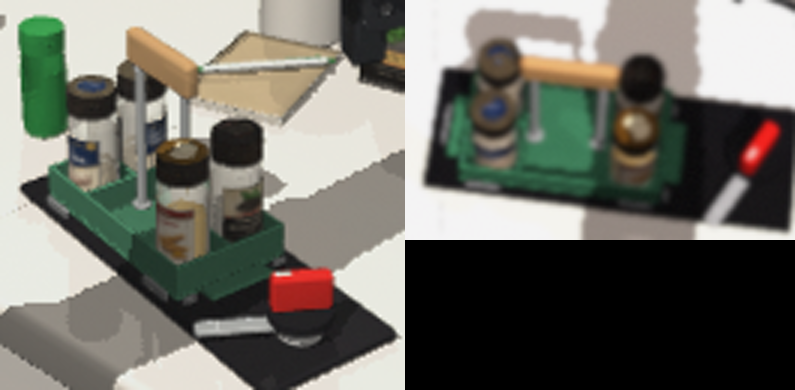

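The clamp has turned to roughly 1.2 rad: in the top crop the toe runs from (750,170) to (710,218), clear of the flange. The caddy is still seated on the dock with its four jars. Next I'll go over the handle.

Emit:
servo_tool(steps=[[[10,25,-14],[0,0,1.2],10],[[20,50,-14],[0,0,2.4],20],[[30,75,-14],[0,0,3.6],30],[[40,100,-14],[0,0,4.8],40],[[50,125,-14],[0,0,6],44],[[60,150,-14],[0,0,7.2],44],[[70,178,-14],[0,0,8.4],44],[[78,199,-14],[0,0,9.6],44],[[78,199,-14],[0,0,10.8],44],[[78,199,-14],[0,0,11.81],44]])

```text
clock: 6.68
eef_pos: [0.491, 0.0812, 0.257]
tcp_rot: [-179.8, 0.1, 79.0]
contact_force: [0.7, -0.4, 0.3]
opening: 0.501
grip_force: 0.0
```

Emit:
servo_tool(steps=[[[0,0,0],[0,0,0],44],[[0,0,0],[0,0,0],44],[[0,0,20],[0,0,0],44],[[0,0,40],[0,0,0],44],[[0,0,60],[0,0,0],44],[[0,0,60],[0,0,0],44],[[0,0,60],[0,0,0],44]])

```text
clock: 7.27
eef_pos: [0.4911, 0.0788, 0.1979]
tcp_rot: [-179.8, 0.1, 79.2]
contact_force: [0.2, -0.5, 0.9]
opening: 0.502
grip_force: 0.0
```

Run:
```python
from h import *
s=manip.sense();print(s['eef_pos'],s['tcp_rot'],s['opening']*88,s['contact_force'])
S=grab('scene','scene4');T=grab('top','top4');print(proj(S,[s['eef_pos']]),proj(T,[s['eef_pos']]))
a=cv2.resize(cv2.imread('pics/scene4.png')[170:290,270:370],None,fx=5,fy=5,interpolation=cv2.INTER_CUBIC)
cv2.imwrite('pics/c4.png',a)
print(plan([.4945,.0785,.1413],79))
```

```text
[0.49109825 0.07875688 0.19789001] [-1.79830055e+02  6.90393296e-02  7.91832353e+01] 44.13687603843966 [ 0.21733469 -0.45542978  0.85362866]
[[314.40722909 219.91098385]] [[327.18650381 243.40458723]]
([-0.3, 2.0, 58.1], [0.01, -0.0, 0.03])
```

View pics/c4.png

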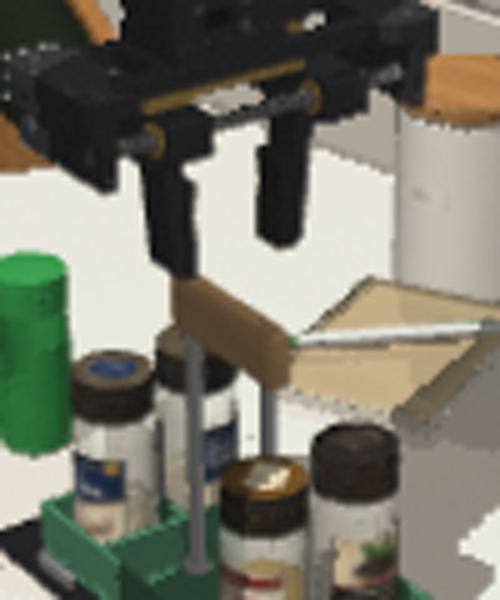

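Run:
```python
from h import *
S=load('scene4')
for p in [(.4911,.0788,.175),(.4945,.0785,.175),(.4945,.0845,.175)]: print((proj(S,[p])-[270,170])*5+[8,10])
```

```text
[[230.32137376 304.74553077]]
[[235.99246423 302.5194677 ]]
[[226.61064093 298.45357783]]
```

The fingers straddle the handle bar: tips at (178,275) and (282,245) in the crop, bar top centre at about (232,311). I'll descend and close.

Emit:
servo_tool(steps=[[[-1,1,15],[0,0,0],44],[[-1.5,1,30],[0,0,0],44],[[-1.5,1,45],[0,0,0],44],[[-1.5,1,57],[0,0,0],44],[[-1.5,1,57],[0,0,0],40],[[-1.5,1,57],[0,0,0],34],[[-1.5,1,57],[0,0,0],28],[[-1.5,1,57],[0,0,0],24],[[-1.5,1,57],[0,0,0],21],[[-1.5,1,57],[0,0,0],19]])

```text
clock: 8.2
eef_pos: [0.4931, 0.0778, 0.1424]
tcp_rot: [179.9, -0.0, 79.1]
contact_force: [0.9, 0.5, 1.2]
opening: 0.218
grip_force: 0.0
```

Emit:
servo_tool(steps=[[[0,0,0],[0,0,0],17],[[0,0,0],[0,0,0],16],[[0,0,0],[0,0,0],15],[[0,0,0],[0,0,0],14],[[0,0,0],[0,0,0],12],[[0,0,0],[0,0,0],8],[[0,0,0],[0,0,0],0],[[0,0,0],[0,0,0],0],[[0,0,0],[0,0,0],0]])

```text
clock: 8.95
eef_pos: [0.4927, 0.0778, 0.1417]
tcp_rot: [-180.0, -0.0, 79.1]
contact_force: [0.5, 0.4, 0.9]
opening: 0.157
grip_force: 30.0
```

```bash
python3 -c "
from h import *
s=manip.sense();print(s['eef_pos'],s['tcp_rot'],s['opening']*88.1,s['contact_force'],s['wrist_torque'])"
```

```text
[0.49266232 0.07776482 0.1417225 ] [-1.79992922e+02 -2.05403443e-03  7.91320643e+01] 13.860093548881443 [0.50716635 0.43253883 0.90858415] [-0.06374488  0.18799659  0.06763423]
```

The grip is on 13.9 mm with almost no side force. I'll lift slowly.

Emit:
servo_tool(steps=[[[0,0,-0.5],[0,0,0],0],[[0,0,-1.5],[0,0,0],0],[[0,0,-3],[0,0,0],0],[[0,0,-5],[0,0,0],0],[[0,0,-8],[0,0,0],0],[[0,0,-12],[0,0,0],0],[[0,0,-16],[0,0,0],0],[[0,0,-20],[0,0,0],0],[[0,0,-23],[0,0,0],0],[[0,0,-25],[0,0,0],0]])

```text
clock: 9.78
eef_pos: [0.4929, 0.0778, 0.1673]
tcp_rot: [180.0, -0.0, 79.1]
contact_force: [1.2, 0.8, -7.6]
opening: 0.155
grip_force: 30.0
```

```bash
python3 -c "
from h import *
s=manip.sense();print(s['eef_pos'],s['tcp_rot'],s['opening']*88.1,s['contact_force'],s['wrist_torque'])"
```

```text
[0.49291376 0.07780055 0.16732259] [ 1.79960857e+02 -2.16724542e-02  7.91301323e+01] 13.626625794551927 [ 1.19088809  0.81694302 -7.59271938] [-0.07103858  0.05239345 -0.04558397]
```

Wrist force is 7.6 N, which matches the loaded caddy (~0.77 kg) hanging free.

Emit:
servo_tool(steps=[[[0,0,-2],[0,0,0],0],[[0,0,-6],[0,0,0],0],[[0,0,-11],[0,0,0],0],[[0,0,-17],[0,0,0],0],[[0,0,-23],[0,0,0],0],[[0,0,-29],[0,0,0],0],[[0,0,-35],[0,0,0],0],[[0,0,-41],[0,0,0],0],[[0,0,-46],[0,0,0],0],[[0,0,-50],[0,0,0],0]])

```text
clock: 10.62
eef_pos: [0.4928, 0.0778, 0.2174]
tcp_rot: [180.0, -0.0, 79.1]
contact_force: [0.8, 0.0, -7.8]
opening: 0.154
grip_force: 30.0
```

Emit:
servo_tool(steps=[[[0,0,-3],[0,0,0],0],[[0,0,-8],[0,0,0],0],[[0,0,-14],[0,0,0],0],[[0,0,-20],[0,0,0],0],[[0,0,-26],[0,0,0],0],[[0,0,-32],[0,0,0],0],[[0,0,-37],[0,0,0],0],[[0,0,-41],[0,0,0],0],[[0,0,-44],[0,0,0],0],[[0,0,-45],[0,0,0],0]])

```text
clock: 11.45
eef_pos: [0.4929, 0.0778, 0.2622]
tcp_rot: [180.0, -0.0, 79.1]
contact_force: [-1.2, 0.2, -7.8]
opening: 0.155
grip_force: 30.0
```

Emit:
servo_tool(steps=[[[0,0,0],[0,0,0],0],[[0,0,0],[0,0,0],0],[[0,0,0],[0,0,0],0],[[0,0,0],[0,0,0],0],[[0,0,0],[0,0,0],0],[[0,0,0],[0,0,0],0],[[0,0,0],[0,0,0],0],[[0,0,0],[0,0,0],0],[[0,0,0],[0,0,0],0],[[0,0,0],[0,0,0],0]])

```text
clock: 12.28
eef_pos: [0.4927, 0.0778, 0.2617]
tcp_rot: [180.0, -0.0, 79.1]
contact_force: [1.2, -0.5, -6.5]
opening: 0.155
grip_force: 30.0
```

Run:
```python
from h import *
s=manip.sense();print(s['eef_pos'],s['tcp_rot'],s['opening']*88.1,s['contact_force'],s['wrist_torque'],abs(s['joint_vel']).max())
grab('scene','scene5')
cv2.imwrite('pics/c5.png',cv2.resize(cv2.imread('pics/scene5.png')[150:350,160:420],None,fx=3,fy=3,interpolation=cv2.INTER_CUBIC))
```

```text
[0.49273721 0.07778548 0.26172839] [ 1.79996982e+02 -6.42531561e-03  7.91347401e+01] 13.689250289108937 [ 1.23182672 -0.48650588 -6.45340423] [-0.04580661  0.07403015 -0.02636791] 0.10638545132902408
```

View pics/c5.png

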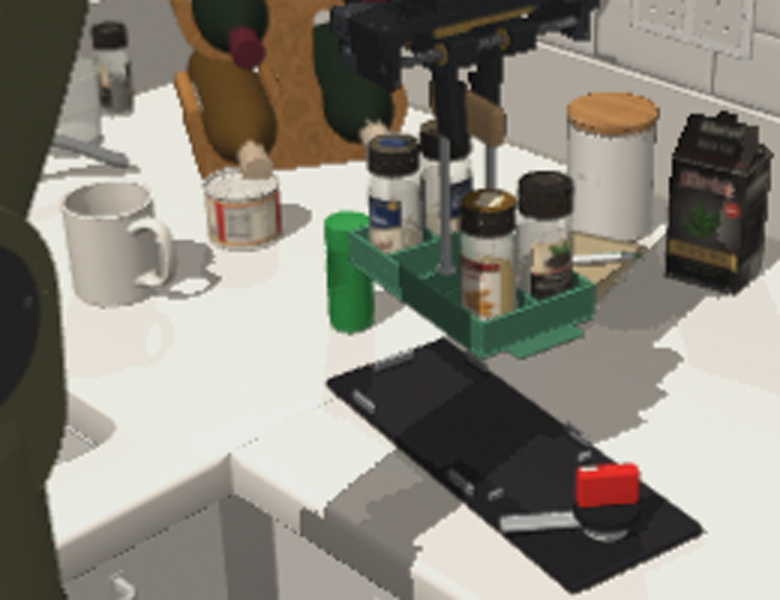

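The caddy hangs level 12 cm above the clear dock. All four jars are upright, the toe is turned away at (505–575,520), and the mug and tin stand untouched.

```bash
python3 -c "
from h import *
print(hand_in())"
```

```text
the job is handed in; nothing more can be done
None
```

I turned the clamp counter-clockwise to roughly 1.2 rad while the caddy sat on its dock, then lifted the caddy 12 cm; it was level and steady in the grip with all four jars standing when I handed in at about 12 s.

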